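# Park the dowel tray behind the lip

## Robot

A 6-joint arm with a two-finger parallel gripper is mounted at the origin on the work surface. World frame = base frame: x ahead of the robot, y to its left, z up, the work surface at z = 0. Lengths are in mm, angles in rad, forces in N, time in s.
With the tool pointing down it reaches from about 225 to 725 mm from the base axis. Payload 3.1 kg.
Tool frame: the origin (TCP) lies on the centre line of the jaws, within the pads' length; the fingertips stand 11 mm ahead of it and the grasp point (between the pads) lies 8 mm behind it (arm.finger_overhang is the distance from the TCP to the fingertips, in mm); z points along the fingers, y is the line along which they close (so a half turn about z gives the same grasp; the last joint's range is limited). The gripper opens to 85 mm and grips with 20 to 120 N. Pads are 22 mm wide; open, the fingers measure 114 mm over their backs; the gripper's body (76 mm by 85 mm) begins 54 mm behind the grasp point. The pads swing forward as they close: fully open they stand 13 mm farther back than shut.
Start: joints at [1.04, 0.048, 0.099, 1.622, 0, 1.443], TCP at [205.804, 482.972, 242.312] pointing down, gripper open.
Joint ranges: [-2.91, 2.91], [-0.99, 1.94], [-1.21, 1.42], [-2.12, 2.29], [-1.49, 1.47], [-3.14, 3.14]. Speed limits (rad/s): [2.79, 2.79, 3.14, 3.14, 3.14, 3.14].

## Interface

Orientations are given as [roll, pitch, yaw] about the fixed x, y, z axes, in that order (R = Rz(yaw) Ry(pitch) Rx(roll)).
In Python, from bench import arm gives the robot as it stands. Calls block until the motion is done:
- arm.move_ptp(position, orientation): joint-space move of the TCP to a pose.
- arm.servo_line(position, max_speed=150, frame=None): straight line of the TCP; frame=None keeps the orientation; max_speed is the mean speed in mm/s.
- arm.move_j(angles): joint-space move.
- arm.grip(opening): finger opening in mm; the grip force is fixed at half the most; returns when the fingers have stopped.
- arm.dwell(seconds).
- arm.solve_ik(position, orientation): joint angles nearest the present ones, or None.
- arm.observe(): the state.
- arm.camera(name): name is "side" or "top" or "wrist"; returns the picture (400x640x3 uint8, red, green, blue); there is no depth.
- arm.camera_params(name): a dict with "K" (3x3 intrinsics, pixels), "k1" (the pictures are not rectified: a ray, as slopes to the right and down, at radius r is drawn at 1 + k1 r^2 times it, then the intrinsics apply), "extrinsics" (4x4, takes a point from camera to world coordinates). Camera axes: x right, y down, z forward; pixel columns grow to the right and rows downward; lengths in mm; the calibration is good to about 2 mm. A picture is of the moment at which its call begins: read the wrist's pose just before it. camera_params takes no time and is no camera call; for the wrist camera it gives the pose at the moment of the call.
A pose or a line that the arm cannot do raises arm.MotionError and nothing moves.
- arm.close_job(): hands the job in; it is judged then, once.
The state is a dict: "time_s": time; "joints": joint angles; "qvel": joint speeds; "joint_efforts": joint torques, N m; "ee_pos": TCP position; "eef_rot": TCP orientation; "ft_force": force on the tool from outside, world axes, zero at the start; "ft_torque": the same for the moment, N m; "width": finger opening in mm; "grasp_force": force on a finger pad.
Only numpy, scipy, OpenCV 4.12 (cv2) and the standard library are available. Lean on these libraries where they do the work, as an engineer would, in place of code of your own. Each camera call takes 0.05 s, during which the arm holds its last target. There are 200 camera calls.

## Task

Put the dowel tray, the plywood tray with the red pull, away in the cork-floored parking bay on the bench: raise its leading edge by the pull, rest it over the bay's dark lip with the rear edge still on the bench and let go, then push the tray on until all of it lies flat on the bay's floor behind the lip, roughly square to the lip. Do not carry the tray through the air or tip it steeply, and leave the tray with the blue pull where it is.

Things in the scene. Friction and masses are not known exactly. Their poses are not given: they have to be found in the camera images.
- bay: Fixed bay, open at both sides. Origin: middle of its lip's near face, bench level; x level into the bay (the push direction, roughly world +y), y along the lip (+-180 mm), z up. Dark wooden lip x = 0 to 16 mm, 14 mm high, rounded; cork floor 6 mm high, x = 16 to 226 mm; then a fence 50 mm high.
- red_tray: Tray to move: open plywood tray of dowels (fixed, below the rim) with a red pull, 0.6 kg, 150 (x) x 110 (y) mm, walls 45 mm high, 7 mm thick. Origin: centre of underside; x to the leading end (with the pull), z up. It starts 15 to 55 mm before the lip, facing it within 6 degrees, left or right of the blue tray; the bay straight ahead is free.
- red_tray_pull (a point): Centre of the red pull: round grip 16 mm thick, 92 mm long, along the tray's y, turning freely between two 7 mm red cheeks (tops 88 mm above the underside). 75 mm above the underside, 18 mm behind the leading face. Pinch it from above, fingers fore and aft; raised, the tray pivots on its rear edge.
- red_tray_front (a point): Middle of the red tray's lower leading edge (underside, x = +75 mm). Set over the lip and let go, the tray keeps its rear edge on the bench while this edge is 20 to 55 mm beyond the lip's near face; much farther and it seesaws forward.
- red_tray_rear (a point): Middle of the red tray's lower rear edge (x = -75 mm); the flat rear wall, 45 mm high, rises from here and is the face to push.
- blue_tray: Bystander to leave alone: tray of the same size and build, same frame, with a blue pull, holding steel bolts. The trays' centres are about 150 mm apart across the push direction.

How it is judged (in metres and radians):
On the way:
1. the red tray is let go with its leading edge over and past the lip and its rear edge still on the bench (x of red_tray_front in the frame of bay above 0.016 m and height (world z) of red_tray_front above 0.01 m and height (world z) of red_tray_rear below 0.01 m and contact force between red_tray and the fingers below 0.5 N), for 0.2 s.
At the end, for the whole second after the job is handed in: The red tray is at rest, flat (2 degrees, lower edges under 10 mm above the bench) on the bay's floor, wholly between lip and fence, its centre within 150 mm of the bay's middle line, square to the lip within 15 degrees; the blue tray is within 20 mm of its start (x of red_tray_rear in the frame of bay above 0.014 m and x of red_tray_front in the frame of bay below 0.23 m and y of red_tray in the frame of bay between -0.15 and 0.15 m and height (world z) of each of red_tray_rear, red_tray_front below 0.01 m and angle between red_tray's own z axis and vertical below 0.035 rad and angle between the x axis of red_tray and the x axis of bay, either way round below 0.26 rad and linear speed of red_tray below 0.01 m/s and distance of blue_tray from where it was at the start of the episode below 0.02 m); the robot touches nothing.
It fails at once if the whole red tray carried in the air (both lower edges more than 30 mm above the bench) (height (world z) of each of red_tray_front, red_tray_rear above 0.03 m).
It fails at once if the red tray tipped by more than 35 degrees (angle between red_tray's own z axis and vertical above 0.61 rad).
It fails at once if the blue tray moved by more than 20 mm (distance of blue_tray from where it was at the start of the episode above 0.02 m).
It also fails if it takes over 48 s, if anything falls off the work surface, if the arm or the gripper's body presses on something with over 40 N, if the wrist force passes 120 N, or if a joint passes its speed limit or range.

## Working session

There is one attempt and no reset: what is moved stays moved. The work goes in short steps, each a Python script; the robot and the scene stay as the last script left them, time stands still between calls to the robot, and variables do not carry over. Pictures are saved under pics/ and viewed, at most 10 in all, crops included, and the job is handed in when it is done.

```bash
mkdir -p pics
cat > h.py <<'E'
import numpy as np, cv2
from bench import arm
def snap(n,f=None):
    P=arm.camera_params(n); im=arm.camera(n)
    if f: cv2.imwrite('pics/'+f,im[:,:,::-1])
    return im,P
def ray(P,uv):
    K=np.array(P["K"]);E=np.array(P["extrinsics"])
    d=np.array([(uv[0]-K[0,2])/K[0,0],(uv[1]-K[1,2])/K[1,1]]);s=d.copy()
    for _ in range(20): s=d/(1+P["k1"]*(s@s))
    return E[:3,3],E[:3,:3]@np.array([s[0],s[1],1])
def onz(P,uv,z):
    o,d=ray(P,uv); return o+d*(z-o[2])/d[2]
E
python3 - <<'E'
from h import *
for n in("top","side"):
    im,P=snap(n,n+'0.png'); print(n,np.round(P["extrinsics"],2).tolist(),P["K"],P["k1"])
print(arm.observe())
E
```

```text
top [[-0.02, -1.0, 0.09, 489.91], [-1.0, 0.02, -0.01, -51.06], [0.01, -0.09, -1.0, 771.84], [0.0, 0.0, 0.0, 1.0]] [[425.83434862   0.         321.31662643]
 [  0.         425.83434862 197.89744351]
 [  0.           0.           1.        ]] 0.009759259088339722
side [[-0.9, -0.23, 0.36, 288.23], [-0.43, 0.53, -0.73, 406.99], [-0.02, -0.82, -0.58, 459.9], [0.0, 0.0, 0.0, 1.0]] [[408.08795328   0.         317.15192935]
 [  0.         408.08795328 200.96722531]
 [  0.           0.           1.        ]] -0.053031072231921675
{'time_s': 0.1, 'joints': array([1.04019052e+00, 4.86974072e-02, 9.77360390e-02, 1.62202994e+00,
       2.78634706e-05, 1.44302665e+00]), 'qvel': array([-0.0002253 , -0.00279145,  0.00491989,  0.0008427 ,  0.00036764,
       -0.00046716]), 'joint_efforts': array([ 2.14911342e-03, -3.39851582e+01,  3.20935535e+01,  1.58491608e-02,
       -1.83752559e-04, -8.45195018e-06]), 'ee_pos': array([205.52616781, 482.50581145, 241.21418009]), 'eef_rot': array([-3.13941911e+00, -3.07325805e-04,  2.73875616e+00]), 'ft_force': array([-0.24105248,  0.02253075, -0.27789675]), 'ft_torque': array([-4.55886400e-02,  1.90144556e-05,  1.13699062e-02]), 'grasp_force': 0.0, 'width': 85.42772653841695}
```

View pics/top0.png

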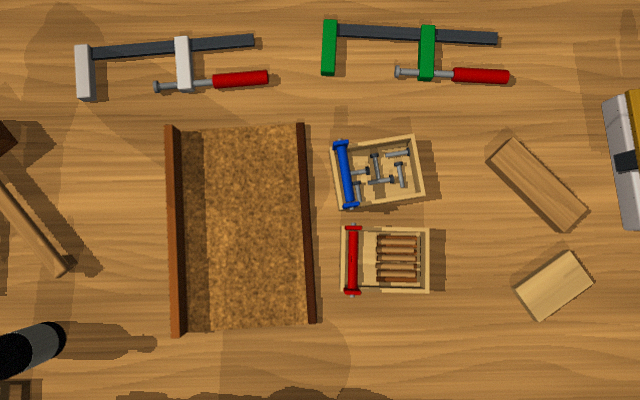

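View pics/side0.png

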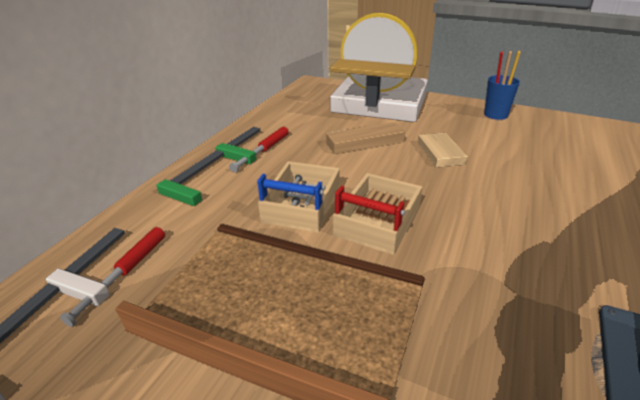

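The top view shows the lip's near edge from (305,124) to (315,322) and the red tray's pull at x≈352, rows 226–293. Its rear rim runs from (428,228) to (430,292). The blue tray is above it in the picture, on the far (+x) side.

```bash
cat > m.py <<'E'
from h import *
def redmask(im,roi=None):
    h=cv2.cvtColor(im,cv2.COLOR_RGB2HSV)
    m=(((h[...,0]<6)|(h[...,0]>174))&(h[...,1]>190)&(h[...,2]>70)).astype(np.uint8)
    if roi: 
        z=np.zeros_like(m); a,b,c,d=roi; z[c:d,a:b]=m[c:d,a:b]; m=z
    return m
E
python3 - <<'E'
from m import *
im,P=snap("top")
m=redmask(im,(330,370,215,305)); print(m.sum())
r=cv2.minAreaRect(cv2.findNonZero(m)); print(r)
b=cv2.boxPoints(r); print(np.round([onz(P,p,83) for p in b],1).tolist(), onz(P,r[0],80))
for uv in [(305.5,124),(315.5,322)]: print('lip',onz(P,uv,12))
for uv in [(428,228),(430,292)]: print('rear rim',onz(P,uv,45))
im,Q=snap("side")
m=redmask(im,(325,410,180,232)); r=cv2.minAreaRect(cv2.findNonZero(m)); print(r)
# intersection of the side ray with pull ray from top
rt=cv2.minAreaRect(cv2.findNonZero(redmask(snap("top")[0],(330,370,215,305))))
o1,d1=ray(P,rt[0]);o2,d2=ray(Q,r[0])
t=np.linalg.lstsq(np.c_[d1,-d2],o2-o1,rcond=None)[0]; print(o1+d1*t[0],o2+d2*t[1])
for uv in [(220,226.5),(423,277)]: print('lip far top',onz(Q,uv,14))
E
```

```text
672
((352.477294921875, 259.9765625), (16.059635162353516, 68.20731353759766), 0.8814040422439575)
[[396.7, -90.7, 83.0], [505.0, -94.9, 83.0], [504.1, -120.9, 83.0], [395.8, -116.3, 83.0]] [ 449.83990424 -105.925618     80.        ]
lip [692.46699887 -31.87635477  12.        ]
lip [339.93641772 -44.11342918  12.        ]
rear rim [ 499.4931947  -238.83810584   45.        ]
rear rim [ 392.10931561 -237.80917059   45.        ]
((368.03216552734375, 207.37728881835938), (69.77098846435547, 28.146251678466797), 14.697319030761719)
[ 449.06846423 -106.98189821   66.67982082] [ 450.29496518 -106.51185823   66.57151403]
lip far top [690.48504492 -18.82058197  14.        ]
lip far top [338.20862118 -42.05210412  14.        ]
```

Run:
```python
from m import *
arm.move_ptp([450,-107,190],[np.pi,0,np.pi-0.03])
o=arm.observe(); print(o["ee_pos"],o["eef_rot"],o["joints"],o["time_s"])
im,P=snap("wrist","w1.png"); print(np.round(P["extrinsics"],2).tolist())
m=redmask(im); n,l,s,c=cv2.connectedComponentsWithStats(m); i=1+s[1:,4].argmax()
r=cv2.minAreaRect(cv2.findNonZero((l==i).astype(np.uint8))); print(r)
print(np.round([onz(P,p,80) for p in cv2.boxPoints(r)],1).tolist(),onz(P,r[0],80))
```

```text
[ 450.21131317 -106.40889198  190.12977603] [3.14136741e+00 2.85079068e-04 3.11260552e+00] [-3.77420799e-01 -1.20677903e-01 -1.68365248e-01  1.52291794e+00
  3.09037862e-04 -3.48433670e-01] 2.5333
[[0.03, 0.95, 0.32, 368.95], [1.0, -0.03, -0.01, -105.61], [0.0, 0.32, -0.95, 319.58], [0.0, 0.0, 0.0, 1.0]]
((315.5, 198.5), (141.0, 33.0), 90.0)
[[393.3, -118.9, 80.0], [394.0, -95.2, 80.0], [508.6, -96.8, 80.0], [507.8, -124.1, 80.0]] [ 446.81358721 -108.65613022   80.        ]
```

View pics/w1.png

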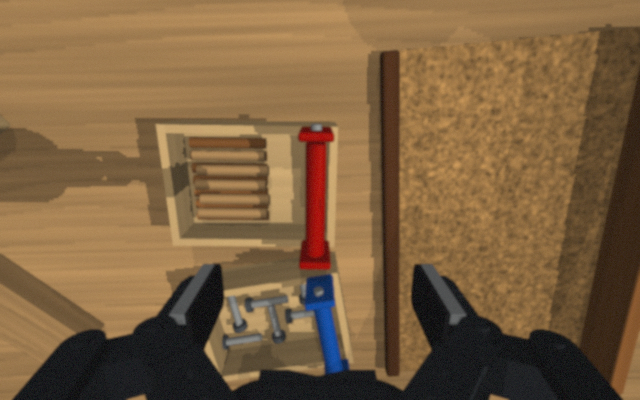

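The wrist view shows the red pull centred between the fingers (columns 303–330), parallel to the jaws' plane and about y≈-107. The lip's near edge is at columns 383–387. I'll grip it and raise it on an arc about the rear edge.

Run:
```python
from m import *
im,P=snap("wrist")
print('lip',onz(P,(383,52),13),onz(P,(387,375),13))
arm.servo_line([450,-107,66],120)
arm.grip(10); o=arm.observe(); p0=o["ee_pos"].copy(); print(p0,o["width"],o["grasp_force"],o["ft_force"])
u=np.array([0.03,0.9996])
for a in np.radians([4,8,11]):
    dx=132*np.cos(a)-75*np.sin(a)-132; dz=75*np.cos(a)+132*np.sin(a)-75
    arm.servo_line([p0[0]+u[0]*dx,p0[1]+u[1]*dx,p0[2]+dz],60)
o=arm.observe(); print(o["ee_pos"],o["width"],o["grasp_force"],o["ft_force"],o["time_s"])
snap("side","s2.png")
```

```text
lip [338.76864098 -47.96845221  13.        ] [692.00029178 -30.80243157  13.        ]
[ 450.09216196 -107.51756102   66.26448728] 14.087173721317372 58.38394224643707 [-0.72792875 -2.26343243  1.06473789]
[ 449.64756496 -124.64507967   90.44016874] 14.373709458010172 58.521584272384644 [-0.6822064   0.4233706  -3.10979761] 5.4083
```

View pics/s2.png

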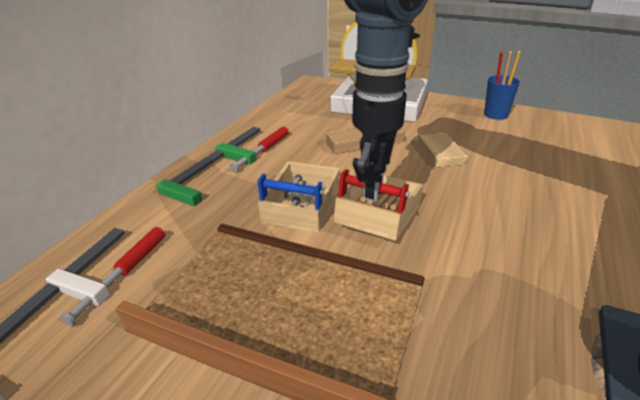

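Raised cleanly: about half the tray's weight is on the wrist. Next I'll move it forward over the lip, squaring up slightly, then lower and release.

Run:
```python
from m import *
z=arm.observe()["ee_pos"][2]
arm.servo_line([447,-80,90.5],60,[np.pi,0,-np.pi+0.0])
arm.servo_line([443,-39.5,90.5],60,[np.pi,0,-np.pi+0.03])
o=arm.observe(); print(o["ee_pos"],o["eef_rot"],o["ft_force"],o["width"])
arm.servo_line([442.7,-31.8,81],40)
o=arm.observe(); print(o["ee_pos"],o["ft_force"])
arm.grip(50); arm.dwell(0.4)
arm.servo_line([442.7,-31.8,180],120)
print(arm.observe()["time_s"])
snap("side","s3.png")
im,P=snap("top","t3.png")
```

```text
[443.0682967  -38.74576312  90.82035004] [ 3.14010300e+00  3.97448476e-04 -3.11101007e+00] [-0.42895674  2.72809112 -1.10011346] 14.011533186626052
[443.56441524 -32.44246256  81.97713744] [-1.22179819 -1.01419324  3.34581044]
9.4417
```

View pics/s3.png

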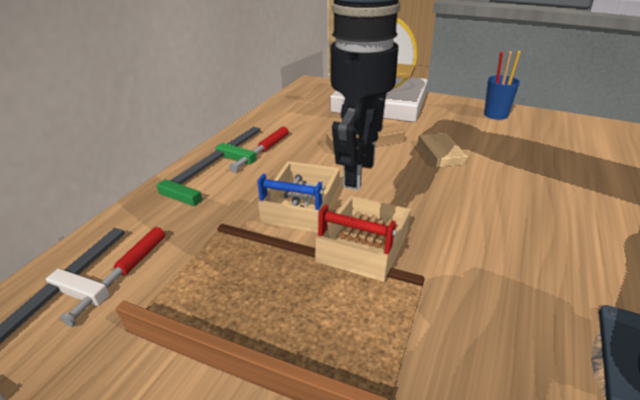

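View pics/t3.png

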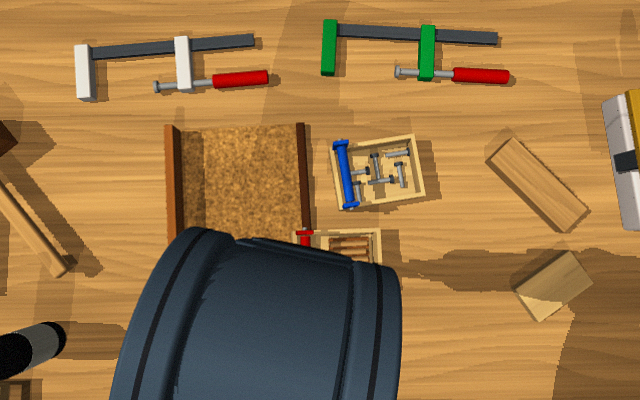

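The side view shows the red tray resting tilted over the lip and released, rear on the bench, roughly square. Next I'll go behind its rear wall with the jaws along the lip and take one look.

Run:
```python
from m import *
arm.move_ptp([447,-200,170],[np.pi,0,np.pi/2+0.045])
o=arm.observe(); print(o["ee_pos"],o["joints"],o["time_s"])
im,P=snap("wrist","w4.png"); print(np.round(P["extrinsics"],2).tolist())
im,P=snap("top","t4.png")
```

```text
[ 446.85510922 -199.55908003  169.68577871] [-5.57347538e-01 -4.81610166e-02 -1.41104053e-01  1.47868031e+00
  3.29232561e-04  9.67202855e-01] 10.6667
[[1.0, 0.04, 0.01, 443.02], [0.05, -0.95, -0.31, -120.13], [0.0, 0.31, -0.95, 299.23], [0.0, 0.0, 0.0, 1.0]]
```

View pics/w4.png

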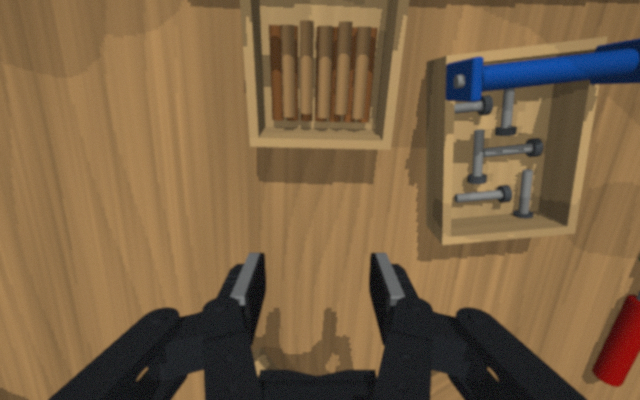

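View pics/t4.png

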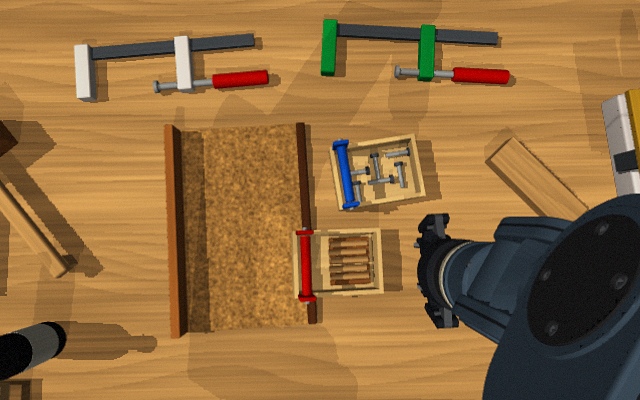

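The wrist view shows the rear rim from (251,147) to (391,150), centred on the jaws and square to them. The blue tray's corner at (440,243) is clear. Next I'll push along the bay's x.

Run:
```python
from m import *
arm.grip(42)
arm.servo_line([447,-195,60],120)
arm.servo_line([447,-195,28],60)
def st():
    o=arm.observe(); print(np.round(o["ee_pos"],1),np.round(o["ft_force"],1),round(o["time_s"],1))
st()
for y in (-165,-130,-100,-70,-45,-21):
    arm.servo_line([447-0.043*(y+195),y,28],50); st()
arm.dwell(0.3); snap("side","s5.png")
```

```text
[ 446.8 -194.9   27.7] [ 0.4  0.4 -0.4] 12.8
[ 446.1 -165.1   28.2] [ 1.2 -1.9 -0.1] 13.5
[ 444.8 -131.9   29.2] [-0.4 -5.9  2.8] 14.4
[442.4 -99.2  28. ] [ 0.5  0.1 -0.3] 15.1
[441.8 -69.3  28.2] [0.4 0.9 0.8] 15.9
[440.6 -44.3  28.1] [ 0.1 -0.6 -0.2] 16.5
[439.5 -20.2  28. ] [-0.1 -0.3 -0.3] 17.1
```

View pics/s5.png

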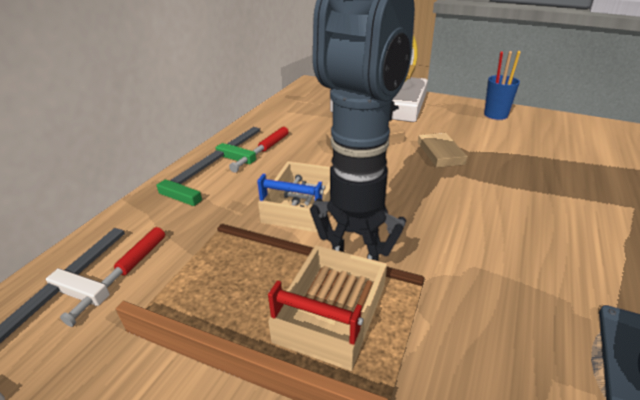

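The side view shows the tray lying on the cork, with its rear at or just behind the lip. I'll back off and measure from above.

Run:
```python
from m import *
arm.servo_line([441,-40,28],60)
arm.servo_line([441,-60,150],150)
arm.move_ptp([447,-200,200],[np.pi,0,np.pi/2+0.045])
im,P=snap("top")
c=im[190:340,150:420]; cv2.imwrite('pics/t6.png',cv2.resize(c,None,fx=2.9,fy=2.9)[:, :, ::-1])
m=redmask(im,(190,320,215,330)); r=cv2.minAreaRect(cv2.findNonZero(m)); print(r)
print(np.round([onz(P,p,90) for p in cv2.boxPoints(r)],1).tolist(),onz(P,r[0],86),arm.observe()["time_s"])
```

```text
((207.00045776367188, 271.5151062011719), (70.87654876708984, 16.083526611328125), 88.26429748535156)
[[492.3, 139.8, 90.0], [492.6, 114.4, 90.0], [381.9, 110.5, 90.0], [381.7, 135.6, 90.0]] [436.38892906 126.10467903  86.        ] 19.6417
```

View pics/t6.png

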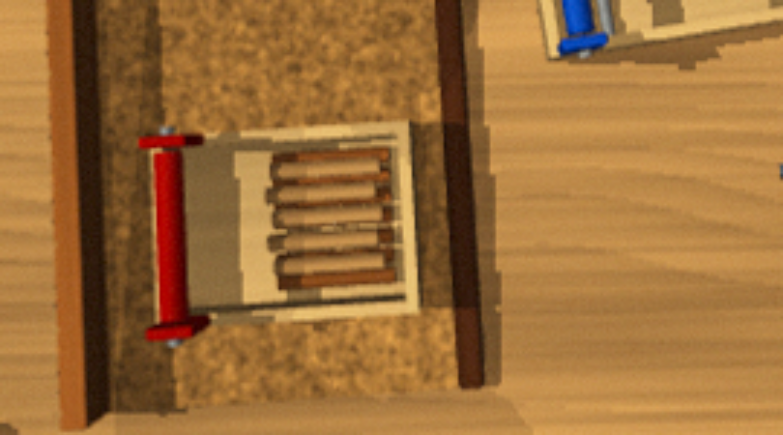

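The tray lies flat on the cork. Its rear rim is clear of the lip by roughly 20 mm, its front is about 40 mm short of the fence, and it is nearly square.

```bash
python3 -c "
from bench import arm
print(arm.close_job())"
```

```text
the job is handed in; nothing more can be done
None
```

The red tray is put away flat on the bay's cork floor, about 20 mm behind the lip and nearly square to it; the blue tray was not touched, and the job was handed in at about 20 s with no verdict returned.

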